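# Step the filter wheel to green and open the shutter

### The arm

A 6-joint arm with a two-finger parallel gripper is mounted at the origin on the work surface. World frame = base frame: x ahead of the robot, y to its left, z up, the work surface at z = 0. Lengths are in mm, angles in rad, forces in N, time in s.
With the tool pointing down it reaches from about 275 to 750 mm from the base axis. Payload 10.2 kg.
Tool frame: the origin (TCP) lies at the very end of the fingers, on their centre line; the grasp point (between the pads) lies 19 mm behind it; z points along the fingers, y is the line along which they close (so a half turn about z gives the same grasp; the last joint's range is limited). The gripper opens to 85 mm and grips with 20 to 120 N. Pads are 22 mm wide; open, the fingers measure 114 mm over their backs; the gripper's body (76 mm by 85 mm) begins 54 mm behind the grasp point. The pads swing forward as they close: fully open they stand 13 mm farther back than shut.
Start: joints at [-1.479, 0.313, 1.498, -0, 1.331, -0.223], TCP at [162.541, -499.211, 231.294] pointing down, gripper open.
Joint ranges: [-2.94, 2.94], [-0.97, 2.17], [0.19, 2.56], [-1.23, 4.37], [0.02, 3.11], [-2.88, 2.88]. Speed limits (rad/s): [2.39, 2.39, 3.01, 3.14, 3.14, 3.14].

### API

Orientations are given as a unit quaternion [w, x, y, z].
In Python, from rig import monitor, eyes, job gives the robot as it stands. The module is installed in compiled form; this text tells all that it offers.
- The arm moves only by the tool send_rows, never from a script. Its argument "targets" is one flat list of numbers, 7 for each row, row after row: the turn, a rotation vector about the tool's x, y, z in degrees, then the shift along the tool's x, y, z in units of 60 mm (1.0 is 60 mm), then the opening, from -1 (shut) to 1 (fully open), so that 0 is half open. A call has 1 to 5 rows; each row shifts and turns the commanded pose from where the row before left it, along the tool's axes as they then stand; what a row does not reach is not made up. A row lasts 1/8 s, in which the tool goes at most 62.5 mm and 10.7 degrees, less where a joint would pass 70% of its speed; a pose out of reach is approached as far as the arm can. A call is refused whole if a number of a shift passes 1 or a number of a turn 10.7, either way. A call with a gripper value outside its range is refused whole. The fingers move at their own pace and stop on an object; "newtons" is the grip in N (left out, the last holds). Time passes only in rows, so rows that do not move let the fingers close. It gives the time, the measured TCP pose, the force, the opening and the grip force at its end, in the units of the state.
- monitor.sense(): the state, without advancing time (a new reading comes with each control period).
- eyes.capture(name): name is "scene" or "side" or "wrist"; returns a dict with "img" (384x512x3 uint8, red, green, blue), "K" (3x3 intrinsics, pixels), "R" (3x3) and "t" (3): a world point X has camera coordinates R X + t. Camera axes: x right, y down, z forward; pixel columns grow to the right and rows downward; lengths in mm; the calibration is good to about 2 mm. A picture is of the moment at which its call begins. There is no depth.
- job.finish_job(): hands the job in; it is judged then, once.
The state is a dict: "time_s": time; "joints": joint angles; "dq": joint speeds; "tau": joint torques, N m; "eef_pos": TCP position; "ee_rot": TCP orientation; "force": force on the tool from outside, world axes, zero at the start; "wrist_torque": the same for the moment, N m; "grip_width": opening from 0.0 (shut) to 1.0 (fully open); "grip_force": force on a finger pad.
Only numpy, scipy, OpenCV 4.12 (cv2) and the standard library are available. Lean on these libraries where they do the work, as an engineer would, in place of code of your own. Each camera call takes 0.05 s, during which the arm holds its last target. There are 200 camera calls.

### The job

Set the microscope's filter unit to green: with the fingertips, push the white tab of the black wheel round until it clicks into place pointing at the green dot, and only then push the small orange shutter tab along its slot as far as it goes. Only push the tabs, never pinch them between the fingers, and leave the things standing round the unit where they are.

Things in the scene. Friction and masses are not known exactly. Their poses are not given: they have to be found in the camera images.
- turret: Filter unit fixed to the bench: white box 250 x 250 mm, 70 mm high, with a flat dark grey top deck and a low black ribbed lamp house (80 x 130 mm, 67 mm high) on its +x side, beyond x = 125 mm. Origin: on the bench under the wheel's axis, at the middle of the box; its z is up, and at yaw 0 its axes are the world's. The unit stands anywhere on the bench in front of the robot, turned up to 0.5 rad.
- wheel (a joint): Angle of the wheel about its upright axis (through the origin of turret), rad, growing counter-clockwise seen from above; range -1.9 to 1.9. It starts at 0, the tab pointing along the unit's -x, at a white home mark. Click stops every 45 degrees (0.785 rad): a push of about 3 N at the tab carries it out of a stop, and past half way it snaps on by itself into the next and stays there; left short of half way it snaps back.
- wheel_tab (a point): Middle of the top face of the white tab that sticks out radially from the black wheel, 67 mm from the axis and 96 mm above the bench. The point turns with the wheel; its x axis lies along the tab and points to the axis, z up. The tab is 12 mm wide (point y); it protrudes from the wheel's rim (radius 50 mm) out to radius 90 mm, and is 22 mm tall, its underside 4 mm above the deck. Wheel: top 94 mm above the bench, steel hub of radius 14 mm up to 102 mm.
- wheel_pointer (a point): Point on the deck (70 mm above the bench) straight out from the tab, 108 mm from the axis; it turns with the wheel and lies over a dot's centre when the tab points at that dot.
- dot_green: Flat green dot, 18 mm across with a thin white edge, on the deck (70 mm high), 108 mm from the wheel's axis; origin at its centre. The four coloured dots sit, in any order, at the click stops 45 and 90 degrees either side of the home mark.
- dot_red: Flat red dot, 18 mm across with a thin white edge, on the deck (70 mm high), 108 mm from the wheel's axis; origin at its centre. The four coloured dots sit, in any order, at the click stops 45 and 90 degrees either side of the home mark.
- dot_blue: Flat blue dot, 18 mm across with a thin white edge, on the deck (70 mm high), 108 mm from the wheel's axis; origin at its centre. The four coloured dots sit, in any order, at the click stops 45 and 90 degrees either side of the home mark.
- dot_yellow: Flat yellow dot, 18 mm across with a thin white edge, on the deck (70 mm high), 108 mm from the wheel's axis; origin at its centre. The four coloured dots sit, in any order, at the click stops 45 and 90 degrees either side of the home mark.
- shutter (a joint): Travel of the shutter tab along the unit's +y, m: 0 shut, 0.035 fully open against its stop. Starts between 0 and 0.008. Slides with about 1.5 N of friction and stays where it is left.
- shutter_tab (a point): Middle of the top face (98 mm above the bench) of the shutter tab, an orange upright tab in a short black slot on the deck, 85 mm from the wheel's axis on the unit's +x side; 30 mm along x, 10 mm thick along y, 26 mm tall from 2 mm above the deck. Its axes are those of turret. With the shutter shut this point is at y = -17.5 mm of the unit, open at y = +17.5 mm.
- objective: Steel objective lens standing on the bench beside the unit, 32 mm across, 48 mm high; origin under its centre.
- oil_bottle: Small amber bottle standing on the bench, 30 mm across, 65 mm high; origin under its centre.
- filter_cube: Black filter cube on the bench, 36 mm a side; origin under its centre.
- slide_box: Blue slide box with a grey lid on the bench, 85 x 35 x 33 mm, long side along its x; origin under its centre.
Mind the look-alikes: they are no part of the job. Leave any pink or red look-alike of the slide_box alone.

How it is judged:
By the outcome, as a careful person would: the job done as asked, in the order asked, and still so for the second after the job is handed in, with the robot touching nothing.
It also fails if it takes over 48 s, if anything falls off the work surface, if the arm or the gripper's body presses on something with over 40 N, if the wrist force passes 120 N, or if a joint passes its speed limit or range.

## Working session

There is one attempt and no reset: what is moved stays moved. The work goes in short steps, Python scripts to look and compute and a tool call to move; the robot and the scene stay as the last step left them, time stands still between calls to the robot, and variables do not carry over. Pictures are saved under pics/ and viewed, at most 10 in all, crops included, and the job is handed in when it is done.

Besides the shell and the picture viewer there is one more tool, called after "Call:" as name(argument=value, ...) on one line, values as JSON. send_rows: Moves the arm, as the interface text tells. Its arguments: {"type":"object","properties":{"targets":{"type":"array","items":{"type":"number"}},"newtons":{"type":"number"}},"required":["targets"]}

```bash
mkdir -p pics
cat > h.py <<'E'
import numpy as np,cv2
from rig import monitor,eyes,job
def cap(n,f=None):
    c=eyes.capture(n)
    if f: cv2.imwrite('pics/'+f,cv2.cvtColor(c['img'],cv2.COLOR_RGB2BGR))
    return c
def ray(c,u,v,z):
    R,t=np.array(c['R']),np.array(c['t']); o=-R.T@t
    d=R.T@np.linalg.solve(c['K'],[u,v,1.]); return o+d*(z-o[2])/d[2]
def proj(c,X):
    p=c['K']@(np.array(c['R'])@np.array(X,float)+c['t']); return p[:2]/p[2]
E
python3 - <<'E'
from h import *
a=cap('scene','scene.png');b=cap('side','side.png')
for c in(a,b): print(-np.array(c['R']).T@c['t'])
s=monitor.sense();print(s['eef_pos'],s['ee_rot'],s['force'],s['grip_width'],s['time_s'])
E
```

```text
[1021.21264092 -306.9412791   623.02292074]
[ 370.52176291 -585.87291901  429.9316737 ]
[ 162.50034031 -498.97691765  230.81265105] [-5.61252440e-04  9.87639746e-01  1.56739965e-01  2.21282535e-05] [ 0.03817906 -0.34925839 -1.07237196] 1.001505133830327 0.1
```

View pics/scene.png

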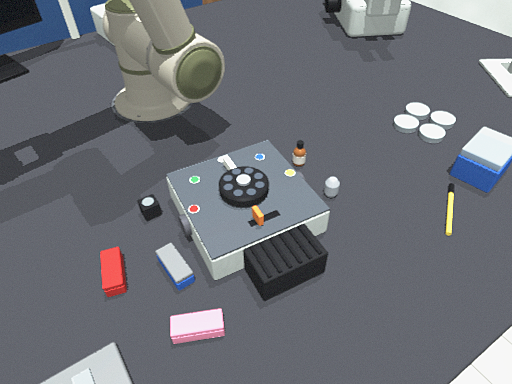

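View pics/side.png

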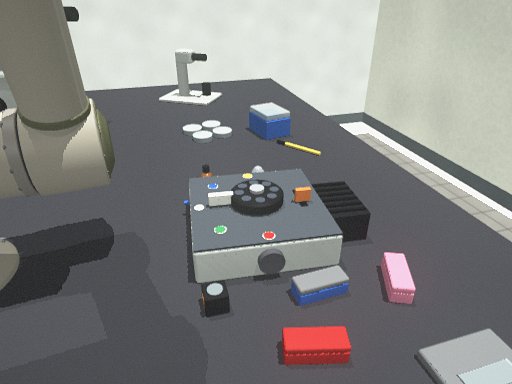

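Scene picture: the white tab is at (230,164), with the home mark at (222,160). The dots are green (195,180), red (194,209), blue (260,157) and yellow (290,173), and the orange shutter tab is at (258,214). In the side picture, green is at (221,230), the tab at (220,199) and the orange tab at (302,194).

Possible mix-ups:
- **White tab:** the home mark at (222,160), or the white petri lids at about (420,120).
- **Orange tab:** the amber bottle at (299,155), or the red dot at (194,209).
- **Green dot:** nothing else is green.

Next I'll measure and check one close crop.

Run:
```python
from h import *
rng={'green':((45,80,60),(85,255,255)),'blue':((100,120,60),(125,255,255)),'yellow':((22,90,100),(34,255,255)),'red':((172,120,80),(180,255,255)),'red2':((0,150,80),(4,255,255)),'orange':((7,150,80),(20,255,255))}
box={'scene':(165,335,140,250),'side':(185,330,165,250)}
for n in('scene','side'):
    c=cap(n); hsv=cv2.cvtColor(c['img'],cv2.COLOR_RGB2HSV); x0,x1,y0,y1=box[n]
    for k,(lo,hi) in rng.items():
        m=cv2.inRange(hsv,lo,hi); q=np.zeros_like(m); q[y0:y1,x0:x1]=m[y0:y1,x0:x1]
        N,_,st,ce=cv2.connectedComponentsWithStats(q)
        for i in range(1,N):
            if st[i,4]>=8: print(n,k,st[i],ce[i].round(1),ray(c,*ce[i],70 if k!='orange' else 86).round(1))
    if n=='scene': cr=c['img'][140:240,165:315]; cv2.imwrite('pics/crop.png',cv2.resize(cr[:,:,::-1],None,fx=5,fy=5,interpolation=cv2.INTER_CUBIC))
```

```text
scene green [191 177   7   6  31] [194.1 179.1] [457.5 -91.3  70. ]
scene blue [256 154   7   5  23] [259.2 156.3] [473.9  60.7  70. ]
scene yellow [286 170   8   5  23] [289.5 171.8] [552.3  84.4  70. ]
scene yellow [253 206  10  11  45] [257.3 211. ] [605.3 -33.2  70. ]
scene red2 [190 206   8   5  33] [193.4 208.2] [ 529.5 -130.2   70. ]
scene orange [294 148  11   8  67] [298.9 151.9] [526.6 128.5  86. ]
scene orange [294 164   8   2   8] [297.5 164.8] [557.9  99.9  86. ]
scene orange [252 208  12  17  93] [257.8 217.8] [631.8 -49.6  86. ]
side green [215 226  10   6  48] [219.6 228.8] [455.  -88.6  70. ]
side blue [209 184   8   4  25] [212.4 185.4] [471.9  64.1  70. ]
side blue [185 200   5   5  17] [186.5 201.8] [413.1  15.2  70. ]
side yellow [244 173   7   5  30] [246.9 175.1] [551.2  87.5  70. ]
side red2 [264 232  10   6  43] [268.5 234.8] [ 528.3 -128.5   70. ]
side orange [295 188  16  14 184] [302.2 194.8] [620.6 -49.5  86. ]
```

View pics/crop.png

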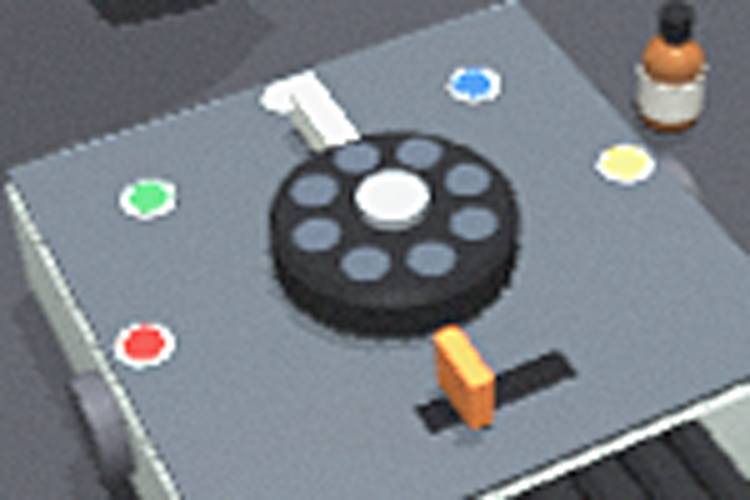

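The crop confirms the tab, the green dot and the orange tab in its slot.

- **Axis:** the red/yellow midpoint is (540.3,-21.7). All four dots lie 108 mm from it, as they should.
- **Yaw:** -0.105 rad.
- **Green:** at +45° (counter-clockwise), so I push the tab from the unit's +y side towards -y.

The tool's x axis at 18° already matches the tab's mid-turn direction, so no turning is needed.

Call:
send_rows(targets=[0,0,0,0.62,-0.56,0,-1,0,0,0,0.62,-0.56,0,-1,0,0,0,0.62,-0.56,0,-1,0,0,0,0.62,-0.56,0,-1,0,0,0,0.62,-0.56,0,-1], newtons=30)

```text
time_s: 0.82
eef_pos: [287.9, -280.4, 231.3]
ee_rot: [0.0, 0.988, 0.157, 0.0]
force: [0.3, -0.4, -0.4]
grip_width: -0.001
grip_force: 0.0
```

Call:
send_rows(targets=[0,0,0,0.62,-0.56,0,-1,0,0,0,0.62,-0.56,0,-1,0,0,0,0.62,-0.56,0,-1,0,0,0,0.62,-0.56,0,-1,0,0,0,0.62,-0.56,0,-1])

```text
time_s: 1.45
eef_pos: [412.8, -63.0, 231.4]
ee_rot: [0.0, 0.988, 0.157, 0.0]
force: [0.6, -1.2, 0.5]
grip_width: 0.005
grip_force: 0.0
```

Call:
send_rows(targets=[0,0,0,0.62,-0.56,0,-1,0,0,0,0.62,-0.56,0,-1,0,0,0,0,0,0.5,-1,0,0,0,0,0,0,-1])

```text
time_s: 1.95
eef_pos: [461.2, 22.9, 199.8]
ee_rot: [-0.001, 0.988, 0.157, -0.002]
force: [-0.2, -0.1, -0.2]
grip_width: -0.003
grip_force: 0.0
```

Call:
send_rows(targets=[0,0,0,0.05,0,0.5,-1,0,0,0,0,0,0.5,-1,0,0,0,0,0,0.5,-1,0,0,0,0,0,0.3,-1,0,0,0,0,0,0,-1])

```text
time_s: 2.58
eef_pos: [464.9, 22.8, 93.5]
ee_rot: [-0.0, 0.988, 0.156, -0.001]
force: [1.0, -0.9, 0.1]
grip_width: 0.001
grip_force: 0.0
```

Run:
```python
from h import *
a=cap('scene')['img'][130:250,150:330];b=cap('side')['img'][150:270,170:350]
im=np.hstack([a,b]);cv2.imwrite('pics/pre.png',cv2.resize(im[:,:,::-1],None,fx=2.2,fy=2.2,interpolation=cv2.INTER_CUBIC))
print(monitor.sense()['force'])
```

```text
[ 0.63668708 -0.50094603 -0.05974801]
```

View pics/pre.png

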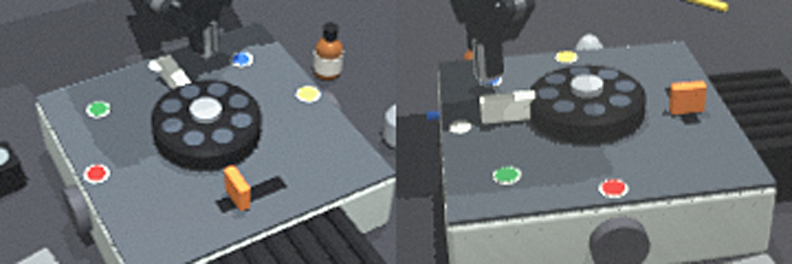

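The fingertips are on the tab's +y side, clear of everything. In the left half the tab is at (170,72), with the tips at (208,50). I'll lower to about 80 mm and push towards -y.

Call:
send_rows(targets=[0,0,0,0,0,0.22,-1,0,0,0,-0.03,0.1,0,-1,0,0,0,-0.03,0.1,0,-1,0,0,0,-0.03,0.1,0,-1,0,0,0,-0.03,0.1,0,-1])

```text
time_s: 3.3
eef_pos: [465.3, -1.9, 80.1]
ee_rot: [-0.0, 0.988, 0.157, -0.0]
force: [-2.3, 2.6, 0.9]
grip_width: -0.002
grip_force: 1.7
```

Call:
send_rows(targets=[0,0,0,-0.03,0.1,0,-1,0,0,0,-0.03,0.1,0,-1,0,0,0,-0.03,0.1,0,-1])

```text
time_s: 3.68
eef_pos: [466.1, -21.0, 80.1]
ee_rot: [0.0, 0.988, 0.157, 0.0]
force: [-0.5, 1.7, -1.0]
grip_width: 0.004
grip_force: 0.9
```

Call:
send_rows(targets=[0,0,0,-0.02,0.1,0,-1,0,0,0,-0.02,0.1,0,-1,0,0,0,0,0,0,-1])

```text
time_s: 4.05
eef_pos: [467.7, -33.3, 80.2]
ee_rot: [0.0, 0.988, 0.156, 0.0]
force: [0.0, 0.4, 0.2]
grip_width: 0.001
grip_force: 0.0
```

Run:
```python
from h import *
a=cap('scene')['img'][130:250,150:330];b=cap('side')['img'][150:270,170:350]
im=np.hstack([a,b]);cv2.imwrite('pics/mid.png',cv2.resize(im[:,:,::-1],None,fx=2.2,fy=2.2,interpolation=cv2.INTER_CUBIC))
print(monitor.sense()['force'])
```

```text
[1.03382915 0.04778593 0.16491694]
```

View pics/mid.png

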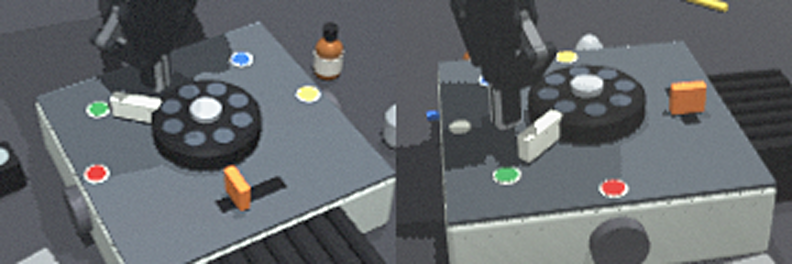

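The wheel has clicked onto green and the force is about 0. Next I retreat, go over to the -y side of the shutter tab and turn the tool square to the slot.

Call:
send_rows(targets=[0,0,0,0,-0.25,0,-1,0,0,0,0,0,-0.5,-1,0,0,0,0,0,-0.5,-1,0,0,0,0,0,-0.5,-1,0,0,0,0,0,0,-1])

```text
time_s: 4.78
eef_pos: [463.4, -17.7, 171.8]
ee_rot: [0.001, 0.988, 0.157, 0.002]
force: [-0.4, -0.9, -0.3]
grip_width: -0.0
grip_force: 0.0
```

Call:
send_rows(targets=[0,0,0,0.54,0.45,0,-1,0,0,0,0.54,0.45,0,-1,0,0,0,0.54,0.45,0,-1,0,0,0,0.54,0.45,0,-1,0,0,0,0,0,0,-1])

```text
time_s: 5.4
eef_pos: [620.3, -81.0, 167.7]
ee_rot: [-0.001, 0.988, 0.157, -0.001]
force: [-0.9, -0.7, -1.4]
grip_width: -0.0
grip_force: 0.0
```

Call:
send_rows(targets=[0,0,8,0,0,0,-1,0,0,8,0,0,0,-1,0,0,8,0,0,0,-1,0,0,0,0,0,0,-1])

```text
time_s: 5.9
eef_pos: [618.7, -80.0, 169.4]
ee_rot: [-0.0, 0.999, -0.051, -0.001]
force: [-0.3, 0.5, -0.0]
grip_width: 0.001
grip_force: 0.0
```

Call:
send_rows(targets=[0,0,0,0,0,0.5,-1,0,0,0,0,0,0.5,-1,0,0,0,0,0,0.45,-1,0,0,0,0,0,0,-1])

```text
time_s: 6.4
eef_pos: [618.1, -80.2, 81.1]
ee_rot: [-0.001, 0.999, -0.051, -0.002]
force: [0.7, -0.1, 0.6]
grip_width: -0.002
grip_force: 0.0
```

Call:
send_rows(targets=[0,0,0,0,-0.1,0,-1,0,0,0,0,-0.1,0,-1,0,0,0,0,-0.1,0,-1,0,0,0,0,-0.1,0,-1,0,0,0,0,-0.1,0,-1])

```text
time_s: 7.02
eef_pos: [622.8, -50.9, 83.4]
ee_rot: [0.0, 0.999, -0.052, 0.0]
force: [0.3, -1.4, 0.5]
grip_width: 0.002
grip_force: 0.8
```

Call:
send_rows(targets=[0,0,0,0,-0.06,0,-1,0,0,0,0,-0.06,0,-1,0,0,0,0,-0.06,0,-1])

```text
time_s: 7.4
eef_pos: [623.8, -40.3, 83.1]
ee_rot: [0.0, 0.999, -0.052, 0.0]
force: [0.7, -1.6, 0.9]
grip_width: -0.002
grip_force: 0.8
```

Call:
send_rows(targets=[0,0,0,0,-0.04,0,-1,0,0,0,0,-0.04,0,-1,0,0,0,0,-0.04,0,-1])

```text
time_s: 7.78
eef_pos: [624.5, -33.1, 83.1]
ee_rot: [0.0, 0.999, -0.052, 0.0]
force: [0.2, -0.8, -0.1]
grip_width: -0.002
grip_force: 0.8
```

Call:
send_rows(targets=[0,0,0,0,-0.03,0,-1,0,0,0,0,0,0,-1])

```text
time_s: 8.02
eef_pos: [624.6, -32.8, 83.1]
ee_rot: [0.001, 0.999, -0.052, -0.0]
force: [-1.7, -8.2, 0.3]
grip_width: -0.003
grip_force: 4.1
```

The force jumped to 8 N and the tip stalled, with the finger centre at unit y about -2, which is where the open stop should be. I'll give it one more small nudge, then back off, lift and check.

Call:
send_rows(targets=[0,0,0,0,-0.02,0,-1,0,0,0,0,0,0,-1])

```text
time_s: 8.28
eef_pos: [624.6, -32.6, 83.2]
ee_rot: [0.002, 0.999, -0.052, -0.0]
force: [-1.5, -13.3, 0.7]
grip_width: -0.001
grip_force: 6.5
```

Call:
send_rows(targets=[0,0,0,0,0.2,0,-1,0,0,0,0,0,-0.6,-1,0,0,0,0,0,-0.8,-1,0,0,0,0,0,-0.8,-1,0,0,0,0,0,0,-1])

```text
time_s: 8.9
eef_pos: [624.7, -42.3, 219.0]
ee_rot: [0.0, 0.999, -0.052, 0.003]
force: [0.1, -0.1, -0.8]
grip_width: -0.002
grip_force: 0.0
```

Call:
send_rows(targets=[0,0,0,-0.7,0.6,0,-1,0,0,0,-0.7,0.6,0,-1,0,0,0,-0.7,0.6,0,-1,0,0,0,-0.7,0.6,0,-1,0,0,0,0,0,0,-1])

```text
time_s: 9.52
eef_pos: [439.3, -169.0, 214.4]
ee_rot: [-0.001, 0.999, -0.054, -0.001]
force: [-0.6, 0.1, 0.5]
grip_width: 0.006
grip_force: 0.0
```

Run:
```python
from h import *
A=np.array([540.3,-21.7,0]);y=-.105;R=np.array([[np.cos(y),-np.sin(y),0],[np.sin(y),np.cos(y),0],[0,0,1]])
ims=[]
for n,(x0,y0) in(('scene',(150,130)),('side',(170,150))):
    c=cap(n)
    a=c['img'].copy()
    for p in ([85,17.5,98],[67*np.cos(np.pi*1.25),67*np.sin(np.pi*1.25),96]):
        u=proj(c,A+R@p).round().astype(int);a[u[1],u[0]]=(255,0,255)
    ims.append(a[y0:y0+120,x0:x0+180])
cv2.imwrite('pics/end.png',cv2.resize(np.hstack(ims)[:,:,::-1],None,fx=2.2,fy=2.2,interpolation=cv2.INTER_NEAREST))
s=monitor.sense();print(s['eef_pos'],s['force'],s['time_s'])
```

```text
[ 441.45596161 -167.80426559  214.62596678] [ 0.60009261 -0.25925026  0.06860784] 9.625
```

View pics/end.png

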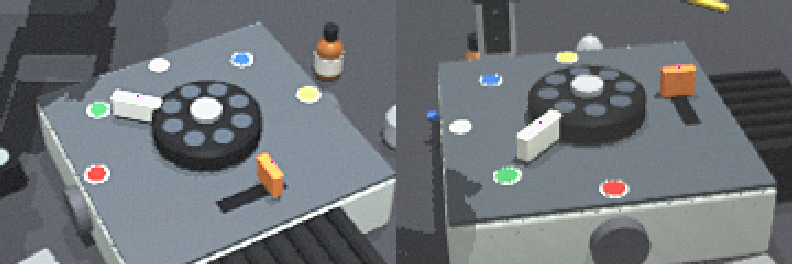

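The white tab points at green, and the orange tab is at the far end of its slot. Both sit on their predicted magenta marks, and the bottle and objective haven't moved. I'm handing in.

```bash
python3 -c "
from rig import job;print(job.finish_job())"
```

```text
the job is handed in; nothing more can be done
None
```

The wheel is clicked onto green, and after that the shutter tab was pushed fully open against its stop; the job was handed in at about 9.6 s, with the arm clear of the unit.

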